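# Lock a quick-change bench pin onto its holder

## Robot

A 7-joint arm with a two-finger parallel gripper is mounted at the origin on the work surface. World frame = base frame: x ahead of the robot, y to its left, z up, the work surface at z = 0. Lengths are in mm, angles in rad, forces in N, time in s.
With the tool pointing down it reaches from about 400 to 875 mm from the base axis. Payload 4.4 kg.
Tool frame: the origin (TCP) lies at the very end of the fingers, on their centre line; the grasp point (between the pads) lies 19 mm behind it; z points along the fingers, y is the line along which they close (so a half turn about z gives the same grasp; the last joint's range is limited). The gripper opens to 85 mm and grips with 20 to 120 N. Pads are 22 mm wide; open, the fingers measure 114 mm over their backs; the gripper's body (76 mm by 85 mm) begins 54 mm behind the grasp point. The pads swing forward as they close: fully open they stand 13 mm farther back than shut.
Start: joints at [-1.344, 0.628, 0.038, 1.517, -0.027, 0.996, -0.02], TCP at [187.588, 622.357, 231.313] pointing down, gripper open.
Joint ranges: [-3.06, 3.06], [-0.37, 2.12], [-1.25, 1.32], [0.18, 2.47], [-1.1, 4.24], [0.23, 1.98], [-2.94, 2.94]. Speed limits (rad/s): [2.57, 2.57, 3.14, 3.14, 3.14, 3.14, 3.14].

## Interface

Orientations are given as [roll, pitch, yaw] about the fixed x, y, z axes, in that order (R = Rz(yaw) Ry(pitch) Rx(roll)).
In Python, from cell import ctrl gives the robot as it stands.
- The arm moves only by the tool jog_arm, never from a script. Its argument "plan" is a list of rows, each an object of numbers: "tx", "ty", "tz": the shift along the tool's x, y, z as a fraction of full scale; "wx", "wy", "wz": the turn, a rotation vector about the tool's x, y, z as a fraction of full scale; "claw": the closure, from 0 (fully open) to 1 (shut). In form: [{"tx": .., "ty": .., "tz": .., "wx": .., "wy": .., "wz": .., "claw": ..}, ...]. A call has 1 to 12 rows; each row is the pose to reach, as a shift and turn from the pose commanded when the call began, along the tool's axes at that moment; what a row does not reach only later rows make up. Full scale, the value 1, is 300 mm for a shift and 90 degrees for a turn. A row lasts 1/10 s, in which the tool goes at most 50 mm and 8.59 degrees, less where a joint would pass 70% of its speed; a pose out of reach is approached as far as the arm can. A call with a number of a shift or a turn outside -1 to 1 is refused whole. A call with a gripper value outside its range is refused whole. The fingers move at their own pace and stop on an object; the grip force is fixed at half the most. Time passes only in rows, so rows that repeat a pose let the fingers close. It gives the time, the measured TCP pose, the force, the opening and the grip force at its end, in the units of the state.
- ctrl.read_state(): the state, without advancing time (a new reading comes with each control period).
- ctrl.get_image(name): name is "scene" or "top" or "wrist"; returns a dict with "img" (400x640x3 uint8, red, green, blue), "depth" (400x640 float32, mm along the optical axis (not along the pixel's ray), 0 where there is no reading), "fx", "fy", "cx", "cy" (pixels), "distortion" ([k1, k2, p1, p2, k3] as OpenCV has them; the pictures are not rectified), "position" and "orientation" of the camera in the world; the wrist camera has in their place "hand_eye" (4x4, takes a point from camera to tool coordinates, whose origin is the TCP and whose axes are the flange's). Camera axes: x right, y down, z forward; pixel columns grow to the right and rows downward; lengths in mm; the calibration is good to about 2 mm. A picture is of the moment at which its call begins: read the wrist's pose just before it.
- ctrl.finish_job(): hands the job in; it is judged then, once.
Trained networks look in a picture, given as the dict that the camera call returned (one of the last four; its "shot" number tells which), for a name from the list of things; names that differ only in an ending like _2 or _b are one class to them, and where a whole thing is asked for, a point or a joint stands for the part that bears it (a point fixed in the world has none). Each returns a list of dicts, best first, with "score" (0 to 1); they miss things now and then, are a little off and sometimes report something else, mostly with a low value. They report only what shows in the picture. A call takes as long as a camera call. They do not tell look-alikes from the thing itself.
- ctrl.trace(picture, thing): "pixels" (400x640 bool, what is visible of it) and "extent" ([centre column, centre row, width, height] in pixels, round what is visible of it).
The state is a dict: "clock": time; "qpos": joint angles; "qd": joint speeds; "tau": joint torques, N m; "eef_pos": TCP position; "tool_rot": TCP orientation; "force": force on the tool from outside, world axes, zero at the start; "torque": the same for the moment, N m; "width": finger opening in mm; "gripper_force": force on a finger pad.
Only numpy, scipy, OpenCV 4.12 (cv2) and the standard library are available. Lean on these libraries where they do the work, as an engineer would, in place of code of your own. Each camera call takes 0.05 s, during which the arm holds its last target. There are 200 camera calls.

## Task

Fit the jeweller's bench pin with the aluminium plate to the holder block: tip it to get the oblong eye of its plate past the wide head of the stud, lay it flat so that the keyhole drops over the screw head, and push it fully home. Then swing the locking pawl all the way in, in line with the pin, so that it blocks the plate's shoulder, and let go. Leave the other things on the bench where they are.

Things in the scene. Friction and masses are not known exactly. Their poses are not given: they have to be found in the camera images.
- pin_grip (a point): Bench pin to fit (loose, ~0.17 kg, sturdy): oak tongue with V-cut front, waisted aluminium plate behind, 189 mm long, flat underside. Point: centre of the oak's solid part (48 x 50 x 18 mm), 9 mm above the underside; grip here, across y. x: from V-cut tip to eye; z up when flat. Oak from x -57 to +28 mm (prongs in front of -20), plate +28 to +132. Centre of mass near x +44.
- pin_eye (a point): Centre, half-way through the 5 mm plate (2.5 mm above the underside), of the pin's oblong eye, 108 mm behind pin_grip; same axes. Eye 31 mm long (x), 18 mm wide (y); the bar closing its rear end is 8.5 mm wide, and the plate's edge 24 mm behind this point.
- pin_keyhole (a point): Centre (half-way through the plate) of the keyhole's round part, 52 mm in front (-x) of pin_eye; same axes. Hole 24 mm across; from it a 12 mm wide slot runs on towards the oak (-x) and ends 21 mm from the hole's centre.
- pin_shoulder (a point): The plate's shoulder on the pawl's side (+y), 20 mm in front (-x) of pin_eye and 26 mm to +y: in front of it the waist is 34 mm wide, behind it the plate is 64 mm wide. Same axes.
- stud (a point): Fixed holder: hardwood block with flat steel face on top, 45 mm high, x -84 to +48, y -62 to +62 mm about this point, which is on the stud's axis at the face. x: the way the pin is pushed home; z up. The fitted pin's x is parallel to this x, its oak overhanging the block's front (-x). Pin flat on the face and fully home: pin_eye 9 mm behind (+x) the stud, stopped there by the slot's end.
- stud_head (a point): Centre of the stud's T-head: 36 mm long (x), 12 wide (y), 5 thick, underside 13 mm above the face, on a 12 mm round stem. Longer than the eye: tip the pin about 30 degrees about y, oak end up; lower the eye's rear bar behind the head, below its underside, draw it forward (-x) under the head to the stem, then let the oak end down. Axes as stud.
- screw (a point): Shoulder screw, 60 mm in front (-x) of the stud; point on its axis at the face: 8 mm shank, round head 16 mm across, 5 thick, underside 8.5 mm above the face. Axes as stud. The head drops through the keyhole's round part when pin_eye is about 8 mm in front (-x) of the stud; from there the pin slides 17 mm (+x) home.
- pawl_pivot (a point): Pivot axis of the locking pawl at the steel face, 52 mm in front (-x) of the stud and 26 mm to +y. Axes as stud. The pawl is a flat steel arm on the face, 8 mm wide, 5 mm thick, tip 38 mm from the pivot.
- pawl_knob (a point): Middle of the pawl's black upright knob, 28 mm from the pivot along the arm: 14 mm across, 16 mm tall on an 8 mm stem; centre 32 mm and top 40 mm above the steel face. x points along the arm from pivot to tip.
- pawl (a joint): Angle of the pawl (rad) from the stud's +x, growing towards +y: 0 = fully in (end stop), its tip then 3 mm in front of the shoulder of a pin that is home; 1 to 1.7 at the start = swung out. Stays where left; about 1 N at the knob moves it. It cannot close unless the pin is home.
- old_pin: Bystander: a plain worn wooden filing pin, 127 x 56 x 16 mm, without a plate. Origin under it.
- hammer: Bystander: a small hammer lying on the bench, 240 mm long.
- squeeze_bottle: Bystander: white squeeze bottle, 58 mm across, 115 mm tall. Origin under it.
- cup: Bystander: blue cup, 76 mm across, 85 mm tall. Origin under it.
- bowl: Bystander: glass bowl, 110 mm across, 45 mm tall. Origin under it.
- bench_block: Bystander: steel bench block, 64 x 64 x 20 mm. Origin under it.
- pliers: Bystander: pliers lying on the bench, red handles, about 180 mm long. Origin near the joint.
- mandrel: Bystander: ring mandrel lying on the bench, 300 mm long. Origin under its middle part.
There are look-alikes about, which are no part of the job. Leave any blue look-alike of the part that bears pin_grip alone. Leave any green look-alike of the part that bears stud alone.

How it is judged:
By the outcome, as a careful person would: the job done as asked, in the order asked, and still so for the second after the job is handed in, with the robot touching nothing.
It also fails if it takes over 54 s, if anything falls off the work surface, if the arm or the gripper's body presses on something with over 40 N, if the wrist force passes 120 N, or if a joint passes its speed limit or range.

## Working session

There is one attempt and no reset: what is moved stays moved. The work goes in short steps, Python scripts to look and compute and a tool call to move; the robot and the scene stay as the last step left them, time stands still between calls to the robot, and variables do not carry over. Pictures are saved under pics/ and viewed, at most 12 in all, crops included, and the job is handed in when it is done.

Besides the shell and the picture viewer there is one more tool, called after "Call:" by a JSON object that holds its "api" and its "payload". jog_arm: Moves the arm, as the interface text tells. Shift numbers are shares of 300 mm and turn numbers shares of 90 degrees, none past 1 either way. Its arguments: {"type":"object","properties":{"plan":{"type":"array"}},"required":["plan"]}

```bash
ls; mkdir -p pics; cat > h.py <<'E'
import numpy as np, cv2
from cell import ctrl
from scipy.spatial.transform import Rotation as R
def campose(p, st=None):
    if 'hand_eye' in p:
        T=np.eye(4);T[:3,:3]=R.from_euler('xyz',st['tool_rot']).as_matrix();T[:3,3]=st['eef_pos']
        return T@np.array(p['hand_eye'])
    T=np.eye(4);o=np.array(p['orientation'],float)
    T[:3,:3]=o if o.shape==(3,3) else R.from_euler('xyz',o).as_matrix()
    T[:3,3]=p['position'];return T
def K(p): return np.array([[p['fx'],0,p['cx']],[0,p['fy'],p['cy']],[0,0,1.]])
def rays(p,uv):
    return cv2.undistortPoints(np.array(uv,float).reshape(-1,1,2),K(p),np.array(p['distortion'],float)).reshape(-1,2)
def cloud(p,T,uv):
    uv=np.array(uv).reshape(-1,2); d=p['depth'][uv[:,1].astype(int),uv[:,0].astype(int)]
    r=rays(p,uv); P=np.c_[r*d[:,None],d]; return P@T[:3,:3].T+T[:3,3]
def onz(p,T,uv,z):
    r=rays(p,uv); D=np.c_[r,np.ones(len(r))]@T[:3,:3].T; s=(z-T[2,3])/D[:,2]; return T[:3,3]+D*s[:,None]
def proj(p,T,X):
    Ti=np.linalg.inv(T); return cv2.projectPoints(np.array(X,float).reshape(-1,1,3),cv2.Rodrigues(Ti[:3,:3])[0],Ti[:3,3],K(p),np.array(p['distortion'],float))[0].reshape(-1,2)
def rot(st): return R.from_euler('xyz',st['tool_rot']).as_matrix()
E
cat > a.py <<'E'
from h import *
st=ctrl.read_state();print({k:np.round(v,3) for k,v in st.items()})
for c in['scene','top']:
    p=ctrl.get_image(c);T=campose(p);cv2.imwrite(f'pics/{c}0.png',p['img'][:,:,::-1]);print(c,p.get('position'),np.round(T[:3,:3],2).tolist(),p['fx'])
    for n in['pin_grip','stud','pawl','pawl_knob','stud_head','screw','pin_eye']:
        try:
            for t in ctrl.trace(p,n)[:3]:
                v,u=np.nonzero(t['pixels']);X=cloud(p,T,np.c_[u,v]);print(n,round(t['score'],2),np.round(t['extent']),np.round(np.median(X,0)),len(u))
        except Exception as e: print(n,e)
E
python3 a.py
```

```text
pics
{'clock': np.float64(0.0), 'qpos': array([-1.344,  0.629,  0.038,  1.518, -0.027,  0.996, -0.02 ]), 'qd': array([ 0.002, -0.   , -0.   , -0.001,  0.001,  0.002,  0.001]), 'tau': array([ 1.0000e-03, -5.6341e+01,  1.2260e+00, -1.9345e+01,  1.1000e-02,
        1.0000e-02,  0.0000e+00]), 'eef_pos': array([187.386, 621.717, 230.378]), 'tool_rot': array([-3.14 ,  0.   ,  2.849]), 'force': array([-0.09 , -0.033,  0.45 ]), 'torque': array([-0.004, -0.023,  0.012]), 'gripper_force': np.float64(0.0), 'width': np.float64(85.472)}
scene [1168.01971731 -458.01403029  917.43935516] [[0.52, 0.64, -0.56], [0.85, -0.38, 0.36], [0.01, -0.67, -0.75]] 430.5366956183288
pin_grip 0.88 [272. 221.  50.  59.] [ 478. -160.    7.] 917
pin_grip 0.62 [218. 259.  57.  64.] [ 510. -345.    6.] 1166
pin_grip 0.34 [340. 155.  52.  16.] [340. 134.   9.] 334
stud 0.85 [366. 223.  67.  64.] [635.  26.  44.] 2699
stud 0.56 [184. 190.  68.  54.] [ 276. -340.   44.] 2312
pawl 0.5 [184. 172.   9.  12.] [ 240. -311.   61.] 48
pawl_knob 0.48 [186. 170.   6.  13.] [ 235. -311.   53.] 94
pawl_knob 0.36 [194. 324.  66.  95
[... 501 characters left out ...]
-155.   14.] 601
stud 0.83 [395. 294.  60.  53.] [ 253. -327.   44.] 2032
stud 0.75 [278. 184.  54.  55.] [621.  40.  44.] 1904
pawl 0.27 [431. 177.  26.  73.] [ 662. -468.   24.] 673
pawl 0.24 [203. 218.  26.  50.] [511. 297.  15.] 766
pawl_knob 0.6 [394. 298.   1.   8.] [ 237. -311.   83.] 18
stud_head 0.64 [282. 187.  56.  48.] [621.  40.  44.] 1852
stud_head 0.62 [394. 295.  57.  52.] [ 253. -327.   44.] 2036
screw 0.97 [280. 184.  53.  54.] [620.  39.  44.] 1902
screw 0.77 [396. 293.  57.  51.] [ 253. -327.   44.] 1924
screw 0.7 [275. 137.  14.  20.] [770.  49.  58.] 270
pin_eye 0.75 [343. 224.  57.  44.] [ 474. -156.    8.] 735
pin_eye 0.74 [396. 214.  26.  57.] [ 495. -348.   11.] 709
```

```bash
python3 - <<'E'
import cv2,numpy as np
a=cv2.imread('pics/scene0.png')[100:350,120:440];b=cv2.imread('pics/top0.png')[110:360,180:460]
cv2.imwrite('pics/c0.png',np.hstack([cv2.resize(a,(420,330)),cv2.resize(b,(370,330))]))
cv2.imwrite('pics/c1.png',cv2.resize(np.hstack([cv2.imread('pics/scene0.png')[185:260,235:315],cv2.imread('pics/top0.png')[190:265,305:385]]),None,fx=5,fy=5,interpolation=2))
E
```

```text
(no output)
```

View pics/scene0.png

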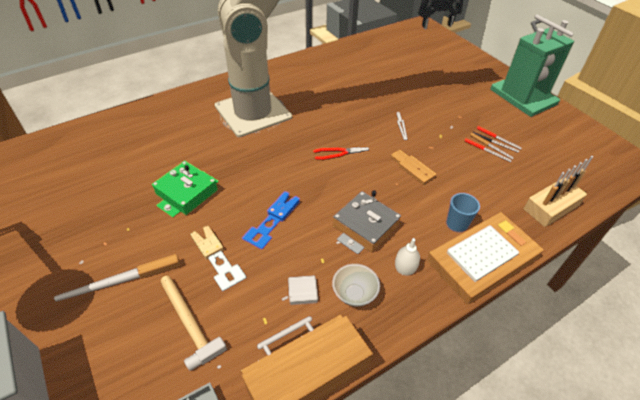

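View pics/top0.png

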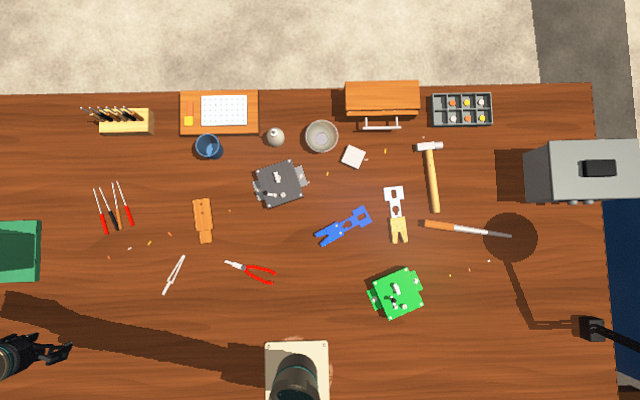

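View pics/c1.png

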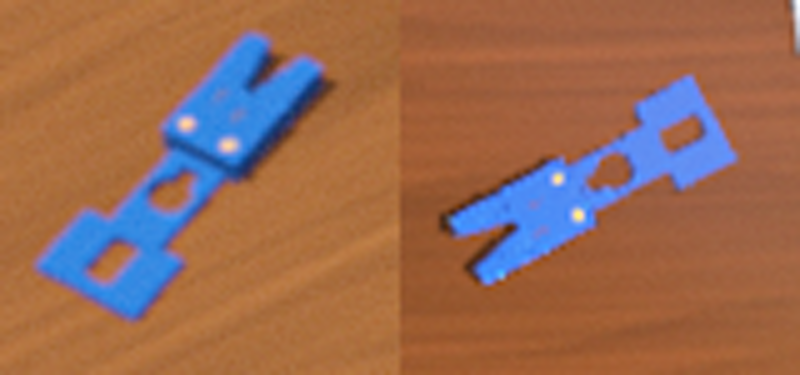

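The wanted pin is oak and aluminium at top (397,217) and scene (218,259). The look-alike is the blue pin at top (344,226). The wanted holder is the grey one at top (280,184), and its look-alike is green at (395,294). The crop confirmed that the blue one is a different part, so I choose the oak one. Next I'll check both chosen parts close up.

```bash
python3 - <<'E'
import cv2,numpy as np
t=cv2.imread('pics/top0.png');s=cv2.imread('pics/scene0.png')
f=lambda a,h,w:cv2.resize(a,(w,h),interpolation=2)
A=f(t[150:215,245:315],371,400);B=f(s[180:260,325:411],371,400)
C=f(t[180:250,365:430],220,204);
cv2.imwrite('pics/c2.png',np.vstack([np.hstack([A,B]),np.hstack([C,np.zeros((220,596,3),np.uint8)])]))
E
```

```text
(no output)
```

View pics/c2.png

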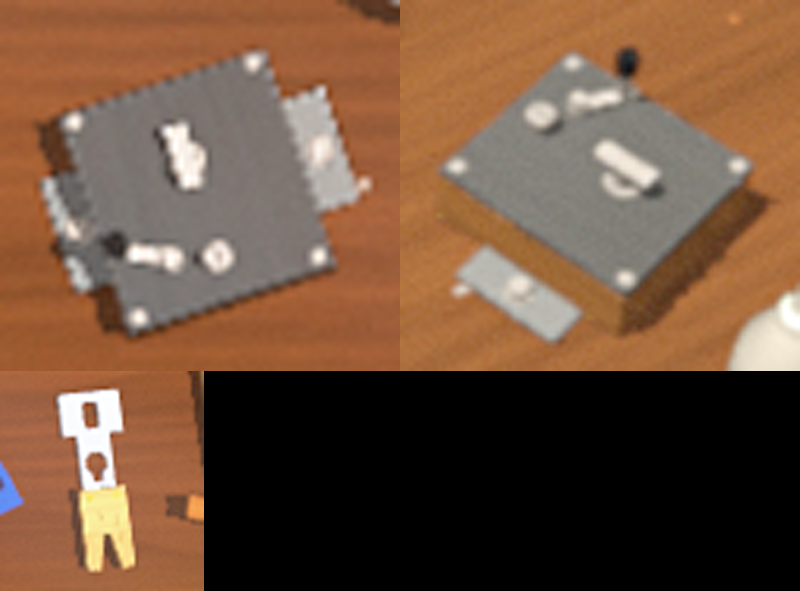

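The crops show the oak/aluminium pin with its eye end towards world +x. They also show the grey holder with the stud T-head at top (277,177), the screw at (283,195), and the pawl swung out with its knob at (265,192). I'll move above the holder for a wrist view.

```bash
cat >> h.py <<'E'
def tool(pos, ypr_R, base=None):
    """fractions to reach world TCP pos and rotation matrix, from base=(pos,Rm) or the current state"""
    st=ctrl.read_state(); p0,R0=base if base else (np.array(st['eef_pos']),rot(st))
    t=R0.T@(np.array(pos)-p0)/300; w=R.from_matrix(R0.T@ypr_R).as_rotvec()/(np.pi/2)
    return np.round(np.r_[t,w],4), 'rows>=%.1f'%max(np.linalg.norm(t)*6,np.linalg.norm(w)*90/8.59)
def RR(yaw,tilt=0):  # tool down, yaw = pin yaw; tilt>0: oak end up
    return (R.from_euler('z',yaw)*R.from_euler('y',tilt)*R.from_euler('x',np.pi)).as_matrix()
E
python3 - <<'E'
from h import *
p=ctrl.get_image('wrist');print(np.round(p['hand_eye'],3).tolist(),p['fx'],p['cx'],p['cy'])
print(tool([400,480,330],RR(2.849-1.3)))
b=(np.array([400,480,330]),RR(2.849-1.3))
print(tool([520,240,350],RR(.33),b))
E
```

```text
[[0.001, -0.952, -0.306, 78.208], [1.0, 0.001, -0.0, 0.363], [0.0, -0.306, 0.952, -143.291], [0.0, 0.0, 0.0, 1.0]] 308.8247468216639 315.6833249112918 199.9686764058723
(array([-8.148e-01, -2.500e-01, -3.289e-01,  1.000e-04, -1.000e-04,
        8.275e-01]), 'rows>=8.7')
(array([-0.7911,  0.4173, -0.0667, -0.    , -0.    ,  0.776 ]), 'rows>=8.1')
```

Call:
{"api": "jog_arm", "payload": {"plan": [{"tx": -0.81, "ty": -0.25, "tz": -0.3, "wz": 0.83}, {"tx": -0.81, "ty": -0.25, "tz": -0.3, "wz": 0.83}, {"tx": -0.81, "ty": -0.25, "tz": -0.3, "wz": 0.83}, {"tx": -0.81, "ty": -0.25, "tz": -0.3, "wz": 0.83}, {"tx": -0.81, "ty": -0.25, "tz": -0.3, "wz": 0.83}, {"tx": -0.81, "ty": -0.25, "tz": -0.3, "wz": 0.83}, {"tx": -0.81, "ty": -0.25, "tz": -0.3, "wz": 0.83}, {"tx": -0.81, "ty": -0.25, "tz": -0.3, "wz": 0.83}, {"tx": -0.81, "ty": -0.25, "tz": -0.3, "wz": 0.83}, {"tx": -0.81, "ty": -0.25, "tz": -0.3, "wz": 0.83}]}}

```text
invalid input at $.plan[0]: expected keys tx, ty, tz, wx, wy, wz, claw
```

```bash
python3 - <<'E'
from h import *
st=ctrl.read_state();print(st['clock'],st['eef_pos'],st['tool_rot'],st['qpos'])
print(tool([560,210,300],RR(.33)))
E
```

```text
0.85 [187.60670037 622.38115189 231.3501104 ] [ 3.14148035e+00 -1.32646696e-05  2.84875758e+00] [-1.34381056  0.62835352  0.03852452  1.51738102 -0.02698413  0.99626443
 -0.02001352]
(array([-1.5853e+00, -9.5770e-01, -2.2900e-01,  0.0000e+00, -1.0000e-04,
        1.6035e+00]), 'rows>=16.8')
```

Call:
{"api": "jog_arm", "payload": {"plan": [{"tx": -0.81, "ty": -0.25, "tz": -0.3, "wx": 0, "wy": 0, "wz": 0.83, "claw": 0}, {"tx": -0.81, "ty": -0.25, "tz": -0.3, "wx": 0, "wy": 0, "wz": 0.83, "claw": 0}, {"tx": -0.81, "ty": -0.25, "tz": -0.3, "wx": 0, "wy": 0, "wz": 0.83, "claw": 0}, {"tx": -0.81, "ty": -0.25, "tz": -0.3, "wx": 0, "wy": 0, "wz": 0.83, "claw": 0}, {"tx": -0.81, "ty": -0.25, "tz": -0.3, "wx": 0, "wy": 0, "wz": 0.83, "claw": 0}, {"tx": -0.81, "ty": -0.25, "tz": -0.3, "wx": 0, "wy": 0, "wz": 0.83, "claw": 0}, {"tx": -0.81, "ty": -0.25, "tz": -0.3, "wx": 0, "wy": 0, "wz": 0.83, "claw": 0}, {"tx": -0.81, "ty": -0.25, "tz": -0.3, "wx": 0, "wy": 0, "wz": 0.83, "claw": 0}, {"tx": -0.81, "ty": -0.25, "tz": -0.3, "wx": 0, "wy": 0, "wz": 0.83, "claw": 0}]}}

```text
clock: 1.75
eef_pos: [398.8, 480.3, 321.5]
tool_rot: [-3.142, -0.0, 1.539]
force: [0.0, 0.0, -0.2]
width: 85.2
gripper_force: 0.0
```

```bash
python3 - <<'E'
from h import *
st=ctrl.read_state();print(st['clock'],st['eef_pos'],st['tool_rot'],st['qpos'])
print(tool([600,200,290],RR(.33)))
print(tool([600,40,290],RR(.33),(np.array([600,200,290]),RR(.33))))
E
```

```text
1.75 [398.76503621 480.27996874 321.46404688] [-3.14157932e+00 -3.58579601e-04  1.53923153e+00] [-1.16731868  0.53707453  0.40961913  1.47912687 -0.22328451  1.17136667
 -0.75379952]
(array([-9.127e-01,  6.999e-01,  1.045e-01, -1.000e-04, -2.000e-04,
        7.698e-01]), 'rows>=8.1')
(array([-0.1728,  0.5046,  0.    ,  0.    ,  0.    ,  0.    ]), 'rows>=3.2')
```

Call:
{"api": "jog_arm", "payload": {"plan": [{"tx": -0.91, "ty": 0.7, "tz": 0.1, "wx": 0, "wy": 0, "wz": 0.77, "claw": 0}, {"tx": -0.91, "ty": 0.7, "tz": 0.1, "wx": 0, "wy": 0, "wz": 0.77, "claw": 0}, {"tx": -0.91, "ty": 0.7, "tz": 0.1, "wx": 0, "wy": 0, "wz": 0.77, "claw": 0}, {"tx": -0.91, "ty": 0.7, "tz": 0.1, "wx": 0, "wy": 0, "wz": 0.77, "claw": 0}, {"tx": -0.91, "ty": 0.7, "tz": 0.1, "wx": 0, "wy": 0, "wz": 0.77, "claw": 0}, {"tx": -0.91, "ty": 0.7, "tz": 0.1, "wx": 0, "wy": 0, "wz": 0.77, "claw": 0}, {"tx": -0.91, "ty": 0.7, "tz": 0.1, "wx": 0, "wy": 0, "wz": 0.77, "claw": 0}, {"tx": -0.91, "ty": 0.7, "tz": 0.1, "wx": 0, "wy": 0, "wz": 0.77, "claw": 0}, {"tx": -0.91, "ty": 0.7, "tz": 0.1, "wx": 0, "wy": 0, "wz": 0.77, "claw": 0}]}}

```text
clock: 2.65
eef_pos: [602.1, 200.5, 291.0]
tool_rot: [3.141, 0.0, 0.331]
force: [-0.3, 1.1, -0.1]
width: 85.6
gripper_force: 0.0
```

Call:
{"api": "jog_arm", "payload": {"plan": [{"tx": -0.17, "ty": 0.5, "tz": 0, "wx": 0, "wy": 0, "wz": 0, "claw": 0}, {"tx": -0.17, "ty": 0.5, "tz": 0, "wx": 0, "wy": 0, "wz": 0, "claw": 0}, {"tx": -0.17, "ty": 0.5, "tz": 0, "wx": 0, "wy": 0, "wz": 0, "claw": 0}, {"tx": -0.17, "ty": 0.5, "tz": 0, "wx": 0, "wy": 0, "wz": 0, "claw": 0}, {"tx": -0.17, "ty": 0.5, "tz": 0, "wx": 0, "wy": 0, "wz": 0, "claw": 0}, {"tx": -0.17, "ty": 0.5, "tz": 0, "wx": 0, "wy": 0, "wz": 0, "claw": 0}, {"tx": -0.17, "ty": 0.5, "tz": 0, "wx": 0, "wy": 0, "wz": 0, "claw": 0}]}}

```text
clock: 3.35
eef_pos: [602.7, 47.0, 290.9]
tool_rot: [-3.14, 0.0, 0.341]
force: [0.3, 0.3, -0.4]
width: 85.3
gripper_force: 0.0
```

```bash
cat > hold.py <<'E'
from h import *
st=ctrl.read_state();p=ctrl.get_image('wrist');T=campose(p,st)
print(st['clock'],st['eef_pos'],st['tool_rot'],np.round(st['qpos'],2))
cv2.imwrite('pics/w_hold.png',p['img'][:,:,::-1]);np.savez('hold.npz',d=p['depth'],T=T)
for n in['stud','stud_head','screw','pawl','pawl_knob','pawl_pivot']:
    for t in ctrl.trace(p,n)[:2]:
        v,u=np.nonzero(t['pixels']);X=cloud(p,T,np.c_[u,v]);X=X[X[:,2]>-20];print(n,round(t['score'],2),np.round(t['extent']),np.round(np.median(X,0),1),len(u))
# face plane pts
v,u=np.mgrid[0:400,0:640];X=cloud(p,T,np.c_[u.ravel(),v.ravel()]);d=p['depth'].ravel()>0
f=d&(abs(X[:,2]-45)<6);print('face z',np.median(X[f,2]))
m=(f.reshape(400,640)).astype(np.uint8);m=cv2.morphologyEx(m,cv2.MORPH_CLOSE,np.ones((25,25)))
n,l,s,c=cv2.connectedComponentsWithStats(m);i=1+np.argmax(s[1:,4])
cs=cv2.findContours((l==i).astype(np.uint8),0,cv2.CHAIN_APPROX_NONE)[0][0].reshape(-1,2)
P=onz(p,T,cs,45.)[:,:2];rc=cv2.minAreaRect(P.astype(np.float32));print(rc)
h=d&(X[:,2]>52)&(X[:,2]<75)&(np.hypot(X[:,0]-rc[0][0],X[:,1]-rc[0][1])<100)
n,l,s,c=cv2.connectedComponentsWithStats(h.reshape(400,640).astype(np.uint8))
for i in range(1,n):
    if s[i,4]>25:
        q=X[(l==i).ravel()];print(np.round(c[i]),s[i,4],np.round(q.mean(0),1),np.round(np.median(q[:,2]),1),cv2.minAreaRect(q[:,:2].astype(np.float32)))
E
python3 hold.py
```

```text
3.35 [602.71845933  47.00000401 290.9065349 ] [-3.13990696e+00  1.62232624e-05  3.40975110e-01] [-0.55  0.59  0.72  1.59 -0.42  1.12 -0.96]
stud 0.96 [321. 150. 131. 113.] [624.7  45.2  45.5] 11495
stud 0.85 [486. 389.  27.  22.] [ 330.7 -354.8   31.9] 326
stud_head 0.63 [486. 390.  22.  18.] [ 330.5 -355.3   30.9] 337
stud_head 0.6 [323. 153. 133. 109.] [624.5  45.2  45.5] 11762
screw 0.9 [324. 151. 130. 109.] [624.7  45.4  45.5] 11658
screw 0.54 [487. 392.  23.  15.] [ 330.7 -354.9   31.7] 311
pawl 0.68 [290. 172.  30.  16.] [585.3  81.9  52.3] 263
pawl 0.61 [323. 153. 131. 113.] [624.8  45.3  45.5] 11694
pawl_knob 0.64 [289. 174.  31.  20.] [585.1  81.5  52.1] 294
pawl_knob 0.46 [620. 290.  39.  76.] [ 561.5 -465.7   20.5] 1377
pawl_pivot 0.86 [323. 152. 128. 108.] [624.8  45.4  45.5] 11687
pawl_pivot 0.74 [486. 389.  19.  22.] [ 330.8 -354.1   32.5] 304
face z 45.475576561142134
((619.383056640625, 42.61689758300781), (131.6318817138672, 122.89781951904297), 17.254039764404297)
[324. 141.] 312 [637.   48.7  63.4] 63.4 ((636.7003784179688, 48.472389221191406), (35.50477981567383, 11.992067337036133), 17.342618942260742)
[302. 181.] 55 [579.7  57.7  56. ] 56.4 ((579.9229736328125, 57.31333541870117), (10.083091735839844, 10.270696640014648), 81.50103759765625)
[322. 189.] 124 [579.8  30.9  58.9] 59.1 ((579.9080810546875, 30.73162078857422), (14.280228614807129, 15.476397514343262), 14.687561988830566)
```

View pics/w_hold.png

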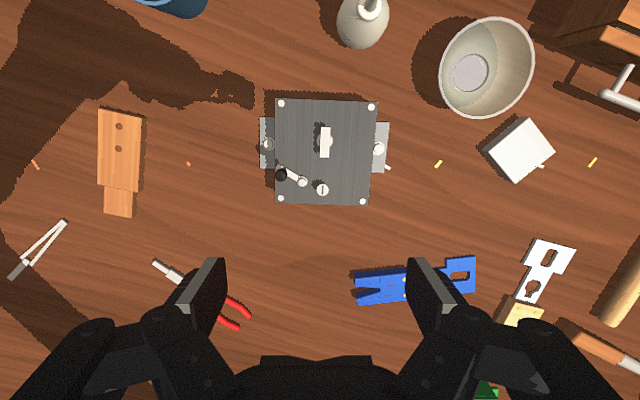

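The wrist view shows the grey holder with stud head (324,141), screw (322,189), pawl pivot (302,181) and knob (281,174), and the 3D distances match the description. The stud is at (636.7, 48.3) and the yaw is 0.302. Next is the pin.

```bash
python3 - <<'E'
from h import *
m=(np.array([540,-170,270]),RR(.15))
print(tool(*m));print(tool([480,-340,230],RR(.05),m))
E
```

```text
(array([-4.329e-01,  6.048e-01,  7.080e-02, -0.000e+00,  1.000e-04,
        1.186e-01]), 'rows>=4.5')
(array([-0.2824,  0.5304,  0.1333, -0.    , -0.    ,  0.0637]), 'rows>=3.7')
```

Call:
{"api": "jog_arm", "payload": {"plan": [{"tx": -0.43, "ty": 0.6, "tz": 0.07, "wx": 0, "wy": 0, "wz": 0.12, "claw": 0}, {"tx": -0.43, "ty": 0.6, "tz": 0.07, "wx": 0, "wy": 0, "wz": 0.12, "claw": 0}, {"tx": -0.43, "ty": 0.6, "tz": 0.07, "wx": 0, "wy": 0, "wz": 0.12, "claw": 0}, {"tx": -0.43, "ty": 0.6, "tz": 0.07, "wx": 0, "wy": 0, "wz": 0.12, "claw": 0}, {"tx": -0.43, "ty": 0.6, "tz": 0.07, "wx": 0, "wy": 0, "wz": 0.12, "claw": 0}]}}

```text
clock: 4.2
eef_pos: [537.7, -174.3, 270.7]
tool_rot: [3.139, 0.001, 0.141]
force: [-0.2, -0.3, -0.1]
width: 85.2
gripper_force: 0.0
```

Call:
{"api": "jog_arm", "payload": {"plan": [{"tx": -0.28, "ty": 0.53, "tz": 0.13, "wx": 0, "wy": 0, "wz": 0.06, "claw": 0}, {"tx": -0.28, "ty": 0.53, "tz": 0.13, "wx": 0, "wy": 0, "wz": 0.06, "claw": 0}, {"tx": -0.28, "ty": 0.53, "tz": 0.13, "wx": 0, "wy": 0, "wz": 0.06, "claw": 0}, {"tx": -0.28, "ty": 0.53, "tz": 0.13, "wx": 0, "wy": 0, "wz": 0.06, "claw": 0}, {"tx": -0.28, "ty": 0.53, "tz": 0.13, "wx": 0, "wy": 0, "wz": 0.06, "claw": 0}, {"tx": -0.28, "ty": 0.53, "tz": 0.13, "wx": 0, "wy": 0, "wz": 0.06, "claw": 0}, {"tx": -0.28, "ty": 0.53, "tz": 0.13, "wx": 0, "wy": 0, "wz": 0.06, "claw": 0}]}}

```text
clock: 4.9
eef_pos: [481.3, -337.0, 231.2]
tool_rot: [-3.141, -0.001, 0.055]
force: [0.4, 0.2, -0.7]
width: 84.9
gripper_force: 0.0
```

```bash
cat > pin.py <<'E'
from h import *
st=ctrl.read_state();p=ctrl.get_image('wrist');T=campose(p,st)
print(st['clock'],st['eef_pos'],st['tool_rot'],np.round(st['qpos'],2))
im=p['img'][:,:,::-1].copy()
for n in['pin_grip','pin_eye']:
    for t in ctrl.trace(p,n)[:3]:
        v,u=np.nonzero(t['pixels']);X=cloud(p,T,np.c_[u,v]);X=X[X[:,2]>-20];print(n,round(t['score'],2),np.round(t['extent']),np.round(np.median(X,0),1),len(u),p['img'][v,u].mean(0).round())
v,u=np.mgrid[0:400,0:640];X=cloud(p,T,np.c_[u.ravel(),v.ravel()]).reshape(400,640,3)
near=(np.hypot(X[...,0]-500,X[...,1]+347)<130)&(p['depth']>0)
print('table',np.median(X[near][:,2]))
for lo,hi,z in((12,24,18),(2.8,9,5)):
    m=(near&(X[...,2]>lo)&(X[...,2]<hi)).astype(np.uint8);m=cv2.morphologyEx(m,cv2.MORPH_OPEN,np.ones((3,3)))
    n,l,s,c=cv2.connectedComponentsWithStats(m)
    for i in range(1,n):
        if s[i,4]>150:
            cs=cv2.findContours((l==i).astype(np.uint8),0,cv2.CHAIN_APPROX_NONE)[0][0].reshape(-1,2)
            P=onz(p,T,cs,z)[:,:2];print(z,np.round(c[i]),s[i,4],cv2.minAreaRect(P.astype(np.float32)))
cv2.imwrite('pics/w_pin.png',im)
E
python3 pin.py
```

```text
4.9 [ 481.33006877 -336.99673942  231.24922919] [-3.14051671e+00 -5.51263183e-04  5.46390368e-02] [ 0.12  0.64  0.73  1.71 -0.5   0.99 -0.48]
pin_grip 0.87 [171. 166. 167. 105.] [ 473.7 -160.     7.5] 5545 [ 65. 105. 190.]
pin_grip 0.82 [325. 144.  58. 166.] [ 513.3 -344.9    6.7] 5456 [248. 241. 212.]
pin_grip 0.52 [  7. 277.  14.  31.] [321.5  68.5   8.6] 164 [182.  47.  41.]
pin_eye 0.69 [173. 165. 164. 110.] [ 474.  -161.     6.9] 5743 [ 65. 105. 188.]
pin_eye 0.65 [322. 142.  59. 166.] [ 514.4 -344.3    6.6] 5661 [245. 237. 209.]
table 259.0038115311604
18 [434. 134.] 303 ((533.530029296875, -467.5116271972656), (46.06528854370117, 11.315433502197266), 10.246222496032715)
18 [325. 186.] 2492 ((456.97625732421875, -348.7264709472656), (86.62321472167969, 49.15509796142578), 4.824951171875)
5 [323.  96.] 3026 ((550.9769287109375, -341.10614013671875), (102.93650817871094, 64.1611328125), 3.1677303314208984)
5 [233. 145.] 1218 ((505.7374267578125, -229.72329711914062), (63.827823638916016, 44.56318664550781), 26.66985321044922)
```

View pics/w_pin.png

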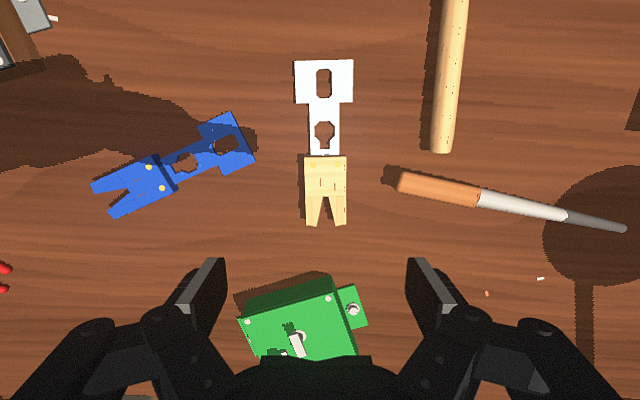

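The pin is directly ahead: oak at (325,186), plate at (323,96), with the blue one apart at (175,165). That puts the grip at (471.4, -347.5) with yaw 0.081, and the measured sizes match.

```bash
python3 - <<'E'
from h import *
print(tool([471.4,-347.5,70],RR(.081)));print(tool([471.4,-347.5,3],RR(.081)))
E
```

```text
(array([-3.57e-02,  3.39e-02,  5.38e-01, -3.00e-04, -3.00e-04, -1.62e-02]), 'rows>=3.2')
(array([-3.580e-02,  3.400e-02,  7.613e-01, -3.000e-04, -3.000e-04,
       -1.620e-02]), 'rows>=4.6')
```

Call:
{"api": "jog_arm", "payload": {"plan": [{"tx": -0.036, "ty": 0.034, "tz": 0.3, "wx": 0, "wy": 0, "wz": -0.016, "claw": 0}, {"tx": -0.036, "ty": 0.034, "tz": 0.3, "wx": 0, "wy": 0, "wz": -0.016, "claw": 0}, {"tx": -0.036, "ty": 0.034, "tz": 0.6, "wx": 0, "wy": 0, "wz": -0.016, "claw": 0}, {"tx": -0.036, "ty": 0.034, "tz": 0.6, "wx": 0, "wy": 0, "wz": -0.016, "claw": 0}, {"tx": -0.036, "ty": 0.034, "tz": 0.7, "wx": 0, "wy": 0, "wz": -0.016, "claw": 0}, {"tx": -0.036, "ty": 0.034, "tz": 0.76, "wx": 0, "wy": 0, "wz": -0.016, "claw": 0}, {"tx": -0.036, "ty": 0.034, "tz": 0.76, "wx": 0, "wy": 0, "wz": -0.016, "claw": 0}, {"tx": -0.036, "ty": 0.034, "tz": 0.76, "wx": 0, "wy": 0, "wz": -0.016, "claw": 0}]}}

```text
clock: 5.85
eef_pos: [470.7, -348.9, 3.7]
tool_rot: [3.141, -0.0, 0.079]
force: [-1.1, 0.4, 0.1]
width: 85.5
gripper_force: 0.0
```

```bash
python3 - <<'E'
from h import *
st=ctrl.read_state();print(st['clock'],st['eef_pos'],st['tool_rot'],st['force'])
E
```

```text
5.85 [ 470.7221218  -348.88606457    3.72139227] [ 3.14129666e+00 -2.58270713e-04  7.88847688e-02] [-1.09582664  0.41082312  0.07060576]
```

Call:
{"api": "jog_arm", "payload": {"plan": [{"tx": 0, "ty": 0, "tz": 0, "wx": 0, "wy": 0, "wz": 0, "claw": 1}, {"tx": 0, "ty": 0, "tz": 0, "wx": 0, "wy": 0, "wz": 0, "claw": 1}, {"tx": 0, "ty": 0, "tz": 0, "wx": 0, "wy": 0, "wz": 0, "claw": 1}, {"tx": 0, "ty": 0, "tz": 0, "wx": 0, "wy": 0, "wz": 0, "claw": 1}, {"tx": 0, "ty": 0, "tz": 0, "wx": 0, "wy": 0, "wz": 0, "claw": 1}, {"tx": 0, "ty": 0, "tz": 0, "wx": 0, "wy": 0, "wz": 0, "claw": 1}, {"tx": 0, "ty": 0, "tz": 0, "wx": 0, "wy": 0, "wz": 0, "claw": 1}, {"tx": 0, "ty": 0, "tz": 0, "wx": 0, "wy": 0, "wz": 0, "claw": 1}]}}

```text
clock: 6.65
eef_pos: [471.0, -349.5, 4.8]
tool_rot: [3.141, -0.002, 0.078]
force: [-1.3, 0.7, 6.5]
width: 48.5
gripper_force: 62.6
```

The pin is gripped. I'll lift it and check it in the hand.

Call:
{"api": "jog_arm", "payload": {"plan": [{"tx": 0, "ty": 0, "tz": -0.1, "wx": 0, "wy": 0, "wz": 0, "claw": 1}, {"tx": 0, "ty": 0, "tz": -0.4, "wx": 0, "wy": 0, "wz": 0, "claw": 1}, {"tx": 0, "ty": 0, "tz": -0.4, "wx": 0, "wy": 0, "wz": 0, "claw": 1}, {"tx": 0, "ty": 0, "tz": -0.7, "wx": 0, "wy": 0, "wz": 0, "claw": 1}, {"tx": 0, "ty": 0, "tz": -0.7, "wx": 0, "wy": 0, "wz": 0, "claw": 1}, {"tx": 0, "ty": 0, "tz": -0.7, "wx": 0, "wy": 0, "wz": 0, "claw": 1}, {"tx": 0, "ty": 0, "tz": -0.7, "wx": 0, "wy": 0, "wz": 0, "claw": 1}]}}

```text
clock: 7.35
eef_pos: [470.3, -348.8, 214.2]
tool_rot: [3.141, -0.002, 0.078]
force: [-0.0, 0.7, -2.4]
width: 48.1
gripper_force: 62.9
```

```bash
cat > inhand.py <<'E'
from h import *
st=ctrl.read_state();p=ctrl.get_image('wrist');T=np.array(p['hand_eye'])
print(st['clock'],st['eef_pos'],st['tool_rot'],st['width'],st['force'])
v,u=np.mgrid[0:400,0:640];X=cloud(p,T,np.c_[u.ravel(),v.ravel()]).reshape(400,640,3)
cv2.imwrite('pics/w_in.png',p['img'][:,:,::-1])
m=((p['depth']>0)&(abs(X[...,1])<45)&(X[...,0]>33)&(X[...,0]<145)&(abs(X[...,2])<25)).astype(np.uint8)
m=cv2.morphologyEx(m,cv2.MORPH_OPEN,np.ones((3,3)))
n,l,s,c=cv2.connectedComponentsWithStats(m);i=1+np.argmax(s[1:,4]);q=X[l==i]
A=np.c_[q[:,:2],np.ones(len(q))];co=np.linalg.lstsq(A,q[:,2],rcond=None)[0];print('plane z=ax+by+c',co)
cs=cv2.findContours((l==i).astype(np.uint8),0,cv2.CHAIN_APPROX_NONE)[0][0].reshape(-1,2)
r=np.c_[rays(p,cs),np.ones(len(cs))]@T[:3,:3].T;t=T[:3,3];nn=np.array([co[0],co[1],-1.]);k=-(nn@t+co[2])/(r@nn)
P=t+r*k[:,None];print(cv2.minAreaRect(P[:,:2].astype(np.float32)),'xmin/max',P[:,0].min(),P[:,0].max())
w=P[P[:,0]>100];w2=P[(P[:,0]>45)&(P[:,0]<75)]
print('wide y',w[:,1].min(),w[:,1].max(),'waist',[ (round(np.median(w2[(w2[:,1]>0)][:,1]),1),round(np.median(w2[w2[:,1]<0][:,1]),1))])
n,l,s,c=cv2.connectedComponentsWithStats(1-m)
g=cv2.findContours(m,cv2.RETR_CCOMP,cv2.CHAIN_APPROX_NONE)
for cc,hh in zip(g[0],g[1][0]):
    if hh[3]>=0 and len(cc)>20:
        cc=cc.reshape(-1,2);r=np.c_[rays(p,cc),np.ones(len(cc))]@T[:3,:3].T;k=-(nn@t+co[2])/(r@nn);Q=t+r*k[:,None];print('hole',Q.min(0).round(1),Q.max(0).round(1))
E
python3 inhand.py
```

```text
7.35 [ 470.3382389  -348.81949971  214.19752666] [ 3.14131511e+00 -1.77547917e-03  7.83082889e-02] 48.05370029004943 [-0.01236984  0.71073805 -2.44975166]
plane z=ax+by+c [ 4.09312917e-03  4.05668531e-04 -4.50054769e-01]
((75.15876770019531, -0.5676345825195312), (64.11249542236328, 83.67110443115234), 89.97543334960938) xmin/max 33.316173470941145 116.9979820028701
wide y -32.63202151380985 31.421448886563375 waist [(np.float64(16.1), np.float64(-17.4))]
hole [ 36.9 -12.6  -0.3] [69.6 11.5 -0.2]
```

View pics/w_in.png

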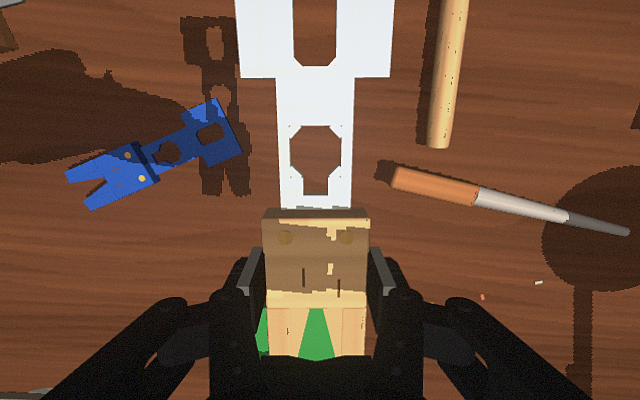

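The pin sits square in the hand. Its plate is ahead at (315,110), the underside is about 4.8 mm beyond the TCP, and the x offset is about +1.3. I'll plan the poses.

```bash
cat >> h.py <<'E'
S=np.array([636.7,48.3,45.]);YAW=.302;GT=np.array([1.3,-.55,4.8])
def pose(gx,gz,deg,dy=0):
    Rt=RR(YAW,np.radians(deg));x=np.array([np.cos(YAW),np.sin(YAW),0]);y=np.array([-x[1],x[0],0])
    return S+gx*x+dy*y+[0,0,gz]-Rt@GT,Rt
E
python3 - <<'E'
from h import *
m=(np.array([500,-130,230]),RR(.2))
print(tool(*m));print(tool(*pose(-85,140,30),m))
print(pose(-85,140,30)[0],pose(-99,0,0)[0])
E
```

```text
(array([ 1.574e-01, -7.169e-01, -5.630e-02, -1.000e-03,  2.000e-04,
       -7.750e-02]), 'rows>=4.4')
(array([ 0.2872, -0.4617,  0.134 , -0.017 , -0.333 , -0.0634]), 'rows>=3.6')
[556.92688858  22.87229248 189.80692194] [541.10280975  17.94263324  49.8       ]
```

Call:
{"api": "jog_arm", "payload": {"plan": [{"tx": 0.16, "ty": -0.72, "tz": -0.06, "wx": 0, "wy": 0, "wz": -0.08, "claw": 1}, {"tx": 0.16, "ty": -0.72, "tz": -0.06, "wx": 0, "wy": 0, "wz": -0.08, "claw": 1}, {"tx": 0.16, "ty": -0.72, "tz": -0.06, "wx": 0, "wy": 0, "wz": -0.08, "claw": 1}, {"tx": 0.16, "ty": -0.72, "tz": -0.06, "wx": 0, "wy": 0, "wz": -0.08, "claw": 1}, {"tx": 0.16, "ty": -0.72, "tz": -0.06, "wx": 0, "wy": 0, "wz": -0.08, "claw": 1}, {"tx": 0.16, "ty": -0.72, "tz": -0.06, "wx": 0, "wy": 0, "wz": -0.08, "claw": 1}]}}

```text
clock: 8.0
eef_pos: [500.9, -124.4, 229.2]
tool_rot: [-3.137, 0.003, 0.211]
force: [0.4, -0.1, -3.2]
width: 48.0
gripper_force: 63.1
```

Call:
{"api": "jog_arm", "payload": {"plan": [{"tx": 0.287, "ty": -0.462, "tz": 0.134, "wx": -0.017, "wy": -0.333, "wz": -0.063, "claw": 1}, {"tx": 0.287, "ty": -0.462, "tz": 0.134, "wx": -0.017, "wy": -0.333, "wz": -0.063, "claw": 1}, {"tx": 0.287, "ty": -0.462, "tz": 0.134, "wx": -0.017, "wy": -0.333, "wz": -0.063, "claw": 1}, {"tx": 0.287, "ty": -0.462, "tz": 0.134, "wx": -0.017, "wy": -0.333, "wz": -0.063, "claw": 1}, {"tx": 0.287, "ty": -0.462, "tz": 0.134, "wx": -0.017, "wy": -0.333, "wz": -0.063, "claw": 1}, {"tx": 0.287, "ty": -0.462, "tz": 0.134, "wx": -0.017, "wy": -0.333, "wz": -0.063, "claw": 1}, {"tx": 0.287, "ty": -0.462, "tz": 0.134, "wx": -0.017, "wy": -0.333, "wz": -0.063, "claw": 1}]}}

```text
clock: 8.7
eef_pos: [556.7, 20.3, 191.3]
tool_rot: [3.14, 0.524, 0.3]
force: [-0.3, -1.3, -1.5]
width: 48.1
gripper_force: 63.2
```

```bash
cat > insitu.py <<'E'
import sys
from h import *
st=ctrl.read_state();print(st['clock'],st['eef_pos'],st['tool_rot'],np.round(st['qpos'],2),st['force'],st['width'])
Rt=rot(st);x=np.array([np.cos(YAW),np.sin(YAW),0]);y=np.array([-x[1],x[0],0])
g=np.array(st['eef_pos'])+Rt@GT-S;print('G in holder',round(g@x,1),round(g@y,1),round(g[2],1),'tilt',np.degrees(np.arcsin(-Rt[2,0])),'yaw err',np.degrees(np.arctan2(Rt[1,0],Rt[0,0])-YAW))
for a in sys.argv[1:]:
    q=[float(v) for v in a.split(',')];print(q,tool(*pose(*q)))
E
python3 insitu.py -85,140,30 -85,80,30 -85,68.5,30
```

```text
8.7 [556.72510682  20.28350416 191.33718839] [3.13952579 0.52412392 0.29967313] [-0.48  0.94  0.71  1.36 -0.34  1.51 -1.02] [-0.33801912 -1.25045162 -1.53470196] 48.061818258764866
G in holder -86.0 -2.4 141.5 tilt 30.030088537751496 yaw err -0.13331983280860843
[-85.0, 140.0, 30.0] (array([ 0.0053, -0.0081,  0.0028,  0.0006,  0.0003, -0.0013]), 'rows>=0.1')
[-85.0, 80.0, 30.0] (array([ 0.1054, -0.0084,  0.176 ,  0.0006,  0.0003, -0.0013]), 'rows>=1.2')
[-85.0, 68.5, 30.0] (array([ 0.1246, -0.0085,  0.2091,  0.0006,  0.0003, -0.0013]), 'rows>=1.5')
```

Call:
{"api": "jog_arm", "payload": {"plan": [{"tx": 0.04, "ty": -0.008, "tz": 0.06, "wx": 0, "wy": 0, "wz": 0, "claw": 1}, {"tx": 0.088, "ty": -0.008, "tz": 0.147, "wx": 0, "wy": 0, "wz": 0, "claw": 1}, {"tx": 0.088, "ty": -0.008, "tz": 0.147, "wx": 0, "wy": 0, "wz": 0, "claw": 1}, {"tx": 0.088, "ty": -0.008, "tz": 0.147, "wx": 0, "wy": 0, "wz": 0, "claw": 1}]}}

```text
clock: 9.1
eef_pos: [557.1, 24.2, 141.0]
tool_rot: [3.141, 0.524, 0.302]
force: [1.2, -0.2, -1.3]
width: 48.7
gripper_force: 63.1
```

```bash
python3 insitu.py -85,80,30 -85,69,30 -99.5,69,30; python3 - <<'E'
from h import *
p=ctrl.get_image('wrist');cv2.imwrite('pics/w_ins.png',cv2.resize(p['img'][0:230,180:460,::-1],None,fx=2.4,fy=2.4))
E
```

```text
9.1 [557.12181275  24.15824192 141.04380365] [3.14073843 0.52353731 0.3019202 ] [-0.47  0.99  0.69  1.39 -0.37  1.44 -1.02] [ 1.20418654 -0.19589786 -1.32928394] 48.65355366778566
G in holder -84.4 1.2 91.2 tilt 29.99647830318407 yaw err -0.004572432950238362
[-85.0, 80.0, 30.0] (array([ 0.0171,  0.0039,  0.0334,  0.0005, -0.    , -0.    ]), 'rows>=0.2')
[-85.0, 69.0, 30.0] (array([ 0.0354,  0.0038,  0.0651,  0.0005, -0.    , -0.    ]), 'rows>=0.4')
[-99.5, 69.0, 30.0] (array([-0.0064,  0.0038,  0.0893,  0.0005, -0.    , -0.    ]), 'rows>=0.5')
```

View pics/w_ins.png

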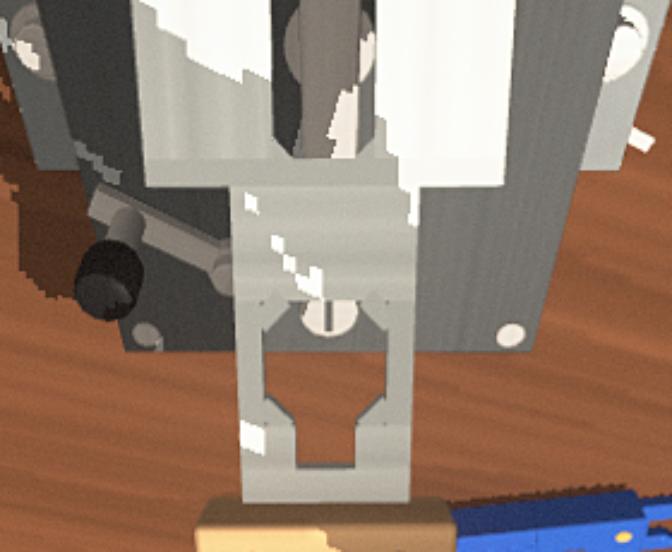

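The eye is 1.2 mm too far to +y relative to the head (eye column 323 against head 332), which agrees with the pose reading. I'll correct that and lower.

Call:
{"api": "jog_arm", "payload": {"plan": [{"tx": 0, "ty": 0.004, "tz": 0, "wx": 0, "wy": 0, "wz": 0, "claw": 1}, {"tx": 0.017, "ty": 0.004, "tz": 0.033, "wx": 0, "wy": 0, "wz": 0, "claw": 1}, {"tx": 0.035, "ty": 0.004, "tz": 0.065, "wx": 0, "wy": 0, "wz": 0, "claw": 1}, {"tx": 0.035, "ty": 0.004, "tz": 0.065, "wx": 0, "wy": 0, "wz": 0, "claw": 1}, {"tx": 0.035, "ty": 0.004, "tz": 0.065, "wx": 0, "wy": 0, "wz": 0, "claw": 1}]}}

```text
clock: 9.65
eef_pos: [556.9, 24.3, 117.0]
tool_rot: [-3.142, 0.525, 0.305]
force: [-0.8, -0.2, -2.3]
width: 48.4
gripper_force: 63.2
```

```bash
python3 insitu.py -85,69,30 -92,69,30 -99,69,30 -112,47,20 -112,25,10 -115,2.5,0
```

```text
9.65 [556.88523787  24.34902605 117.02631   ] [-3.141575    0.52489259  0.30506452] [-0.47  1.02  0.68  1.4  -0.38  1.4  -1.02] [-0.78052911 -0.23171918 -2.2643301 ] 48.43605255691095
G in holder -84.6 1.4 67.2 tilt 30.07413015760861 yaw err 0.17558384933374252
[-85.0, 69.0, 30.0] (array([-0.0041,  0.0047, -0.0045,  0.001 ,  0.0008,  0.0017]), 'rows>=0.0')
[-92.0, 69.0, 30.0] (array([-0.0243,  0.0047,  0.0072,  0.001 ,  0.0008,  0.0017]), 'rows>=0.2')
[-99.0, 69.0, 30.0] (array([-0.0445,  0.0046,  0.0189,  0.001 ,  0.0008,  0.0017]), 'rows>=0.3')
[-112.0, 47.0, 20.0] (array([-0.048 ,  0.0045,  0.1051,  0.0008,  0.1119,  0.0018]), 'rows>=1.2')
[-112.0, 25.0, 10.0] (array([-0.0137,  0.0044,  0.17  ,  0.0007,  0.223 ,  0.0018]), 'rows>=2.3')
[-115.0, 2.5, 0.0] (array([0.013 , 0.0044, 0.2418, 0.0005, 0.3342, 0.0019]), 'rows>=3.5')
```

Call:
{"api": "jog_arm", "payload": {"plan": [{"tx": -0.004, "ty": 0.004, "tz": -0.004, "wx": 0, "wy": 0, "wz": 0, "claw": 1}, {"tx": -0.024, "ty": 0.0045, "tz": 0.007, "wx": 0, "wy": 0, "wz": 0, "claw": 1}, {"tx": -0.042, "ty": 0.0045, "tz": 0.018, "wx": 0, "wy": 0, "wz": 0, "claw": 1}, {"tx": -0.042, "ty": 0.0045, "tz": 0.018, "wx": 0, "wy": 0, "wz": 0, "claw": 1}, {"tx": -0.042, "ty": 0.0045, "tz": 0.018, "wx": 0, "wy": 0, "wz": 0, "claw": 1}]}}

```text
clock: 10.15
eef_pos: [544.5, 19.0, 119.4]
tool_rot: [-3.142, 0.523, 0.305]
force: [-0.4, 1.0, -2.7]
width: 47.9
gripper_force: 63.2
```

```bash
python3 insitu.py -99,68,30 -106.5,51,22 -111,36,15 -114,20,8 -115.2,9,3 -115.2,2,0
```

```text
10.15 [544.53692302  18.9814049  119.38159993] [-3.14156609  0.52329481  0.30467334] [-0.48  1.    0.68  1.44 -0.37  1.37 -1.01] [-0.40218555  0.9927762  -2.66693501] 47.91715671548282
G in holder -98.0 -0.0 69.6 tilt 29.982584077971783 yaw err 0.15317088266946563
[-99.0, 68.0, 30.0] (array([-0.0003, -0.0001,  0.0062,  0.0008, -0.0002,  0.0015]), 'rows>=0.0')
[-106.5, 51.0, 22.0] (array([ 0.0042, -0.0002,  0.0686,  0.0007,  0.0887,  0.0015]), 'rows>=0.9')
[-111.0, 36.0, 15.0] (array([ 0.0144, -0.0002,  0.1203,  0.0006,  0.1665,  0.0016]), 'rows>=1.7')
[-114.0, 20.0, 8.0] (array([ 0.0307, -0.0003,  0.1726,  0.0005,  0.2443,  0.0016]), 'rows>=2.6')
[-115.2, 9.0, 3.0] (array([ 0.0444, -0.0003,  0.2073,  0.0005,  0.2998,  0.0016]), 'rows>=3.1')
[-115.2, 2.0, 0.0] (array([ 5.540e-02, -3.000e-04,  2.281e-01,  4.000e-04,  3.331e-01,
        1.700e-03]), 'rows>=3.5')
```

Call:
{"api": "jog_arm", "payload": {"plan": [{"tx": 0.002, "ty": 0, "tz": 0.037, "wx": 0, "wy": 0.044, "wz": 0, "claw": 1}, {"tx": 0.004, "ty": 0, "tz": 0.068, "wx": 0, "wy": 0.088, "wz": 0, "claw": 1}, {"tx": 0.009, "ty": 0, "tz": 0.094, "wx": 0, "wy": 0.127, "wz": 0.001, "claw": 1}, {"tx": 0.014, "ty": 0, "tz": 0.12, "wx": 0, "wy": 0.166, "wz": 0.001, "claw": 1}, {"tx": 0.022, "ty": 0, "tz": 0.146, "wx": 0, "wy": 0.205, "wz": 0.001, "claw": 1}, {"tx": 0.03, "ty": 0, "tz": 0.172, "wx": 0, "wy": 0.244, "wz": 0.001, "claw": 1}, {"tx": 0.03, "ty": 0, "tz": 0.172, "wx": 0, "wy": 0.244, "wz": 0.001, "claw": 1}, {"tx": 0.03, "ty": 0, "tz": 0.172, "wx": 0, "wy": 0.244, "wz": 0.001, "claw": 1}]}}

```text
clock: 10.95
eef_pos: [527.9, 13.7, 70.4]
tool_rot: [3.141, 0.141, 0.303]
force: [0.5, 0.1, -1.7]
width: 48.5
gripper_force: 63.1
```

```bash
python3 insitu.py -114,20,8 -115,9,3 -115,1.5,0 -115,0,0; python3 - <<'E'
from h import *
p=ctrl.get_image('wrist');cv2.imwrite('pics/w_ins2.png',cv2.resize(p['img'][0:230,180:460,::-1],None,fx=2.4,fy=2.4))
E
```

```text
10.95 [527.86223455  13.66248536  70.42319443] [3.14139038 0.14090802 0.30346908] [-0.46  0.84  0.59  1.87 -0.58  0.76 -0.81] [ 0.51404533  0.06287878 -1.7451193 ] 48.46706963615334
G in holder -113.6 -0.1 20.5 tilt 8.073434666116269 yaw err 0.08417190025189566
[-114.0, 20.0, 8.0] (array([-0.0011, -0.0005,  0.0018,  0.0003,  0.0008,  0.0009]), 'rows>=0.0')
[-115.0, 9.0, 3.0] (array([-0.0006, -0.0005,  0.039 ,  0.0002,  0.0564,  0.0009]), 'rows>=0.6')
[-115.0, 1.5, 0.0] (array([ 0.0021, -0.0005,  0.0641,  0.0002,  0.0897,  0.0009]), 'rows>=0.9')
[-115.0, 0.0, 0.0] (array([ 0.0028, -0.0005,  0.069 ,  0.0002,  0.0897,  0.0009]), 'rows>=0.9')
```

View pics/w_ins2.png

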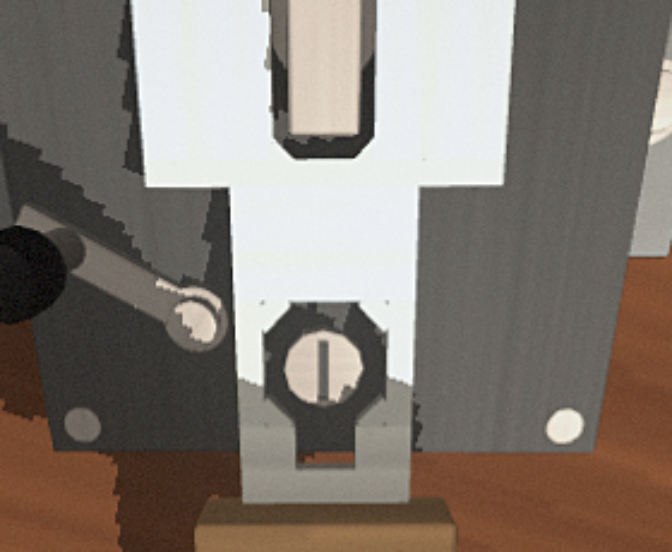

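The stud head is seated in the eye and the screw head is centred in the keyhole at (323,367). I'll lay the pin flat.

Call:
{"api": "jog_arm", "payload": {"plan": [{"tx": 0, "ty": 0, "tz": 0.02, "wx": 0, "wy": 0.03, "wz": 0, "claw": 1}, {"tx": 0, "ty": 0, "tz": 0.039, "wx": 0, "wy": 0.056, "wz": 0, "claw": 1}, {"tx": 0.002, "ty": 0, "tz": 0.064, "wx": 0, "wy": 0.09, "wz": 0, "claw": 1}, {"tx": 0.002, "ty": 0, "tz": 0.066, "wx": 0, "wy": 0.09, "wz": 0, "claw": 1}, {"tx": 0.002, "ty": 0, "tz": 0.066, "wx": 0, "wy": 0.09, "wz": 0, "claw": 1}, {"tx": 0.002, "ty": 0, "tz": 0.066, "wx": 0, "wy": 0.09, "wz": 0, "claw": 1}]}}

```text
clock: 11.6
eef_pos: [526.8, 13.1, 50.5]
tool_rot: [3.14, -0.001, 0.304]
force: [0.5, -0.0, -2.3]
width: 48.3
gripper_force: 63.2
```

```bash
python3 insitu.py -115,0.5,0 -99,0.5,0
```

```text
11.6 [526.77453924  13.06778684  50.51195083] [ 3.14044670e+00 -1.47109678e-03  3.04372047e-01] [-0.37  0.79  0.46  2.01 -0.71  0.5  -0.66] [ 0.47036272 -0.04891464 -2.29001048] 48.33684958693012
G in holder -114.1 -0.4 0.7 tilt -0.08428763674671633 yaw err 0.13590830025061862
[-115.0, 0.5, 0.0] (array([-0.0029, -0.0013,  0.0007,  0.0007, -0.0009,  0.0015]), 'rows>=0.0')
[-99.0, 0.5, 0.0] (array([ 0.0504, -0.0012,  0.0008,  0.0007, -0.0009,  0.0015]), 'rows>=0.3')
```

Call:
{"api": "jog_arm", "payload": {"plan": [{"tx": 0.017, "ty": -0.001, "tz": 0.001, "wx": 0, "wy": 0, "wz": 0.001, "claw": 1}, {"tx": 0.034, "ty": -0.001, "tz": 0.001, "wx": 0, "wy": 0, "wz": 0.001, "claw": 1}, {"tx": 0.044, "ty": -0.001, "tz": 0.001, "wx": 0, "wy": 0, "wz": 0.001, "claw": 1}, {"tx": 0.05, "ty": -0.001, "tz": 0.001, "wx": 0, "wy": 0, "wz": 0.001, "claw": 1}, {"tx": 0.055, "ty": -0.001, "tz": 0.001, "wx": 0, "wy": 0, "wz": 0.001, "claw": 1}, {"tx": 0.055, "ty": -0.001, "tz": 0.001, "wx": 0, "wy": 0, "wz": 0.001, "claw": 1}, {"tx": 0.055, "ty": -0.001, "tz": 0.001, "wx": 0, "wy": 0, "wz": 0.001, "claw": 1}]}}

```text
clock: 12.3
eef_pos: [541.1, 18.0, 50.1]
tool_rot: [3.141, -0.001, 0.302]
force: [0.5, 0.3, -1.9]
width: 48.0
gripper_force: 63.2
```

```bash
python3 insitu.py -99,0,0
```

```text
12.3 [541.14794846  18.0487228   50.0556883 ] [ 3.14091172e+00 -1.20973637e-03  3.01775766e-01] [-0.39  0.81  0.47  1.97 -0.7   0.53 -0.68] [ 0.53777243  0.32486885 -1.92045273] 47.96441906331075
G in holder -98.9 0.1 0.3 tilt -0.06931278849624516 yaw err -0.012847675811504464
[-99.0, 0.0, 0.0] (array([-0.0002,  0.0003,  0.0009,  0.0004, -0.0008, -0.0001]), 'rows>=0.0')
```

Call:
{"api": "jog_arm", "payload": {"plan": [{"tx": 0.004, "ty": 0, "tz": 0.002, "wx": 0, "wy": 0, "wz": 0, "claw": 1}, {"tx": 0.008, "ty": 0, "tz": 0.002, "wx": 0, "wy": 0, "wz": 0, "claw": 1}, {"tx": 0.008, "ty": 0, "tz": 0.002, "wx": 0, "wy": 0, "wz": 0, "claw": 1}, {"tx": 0.008, "ty": 0, "tz": 0.002, "wx": 0, "wy": 0, "wz": 0, "claw": 1}]}}

```text
clock: 12.7
eef_pos: [541.6, 18.2, 49.8]
tool_rot: [-3.141, 0.002, 0.301]
force: [-4.5, -0.8, 7.4]
width: 48.5
gripper_force: 64.1
```

Call:
{"api": "jog_arm", "payload": {"plan": [{"tx": 0.006, "ty": 0, "tz": -0.001, "wx": 0, "wy": 0, "wz": 0, "claw": 1}, {"tx": 0.012, "ty": 0, "tz": -0.001, "wx": 0, "wy": 0, "wz": 0, "claw": 1}, {"tx": 0.012, "ty": 0, "tz": -0.001, "wx": 0, "wy": 0, "wz": 0, "claw": 1}, {"tx": 0.012, "ty": 0, "tz": -0.001, "wx": 0, "wy": 0, "wz": 0, "claw": 1}]}}

```text
clock: 13.1
eef_pos: [541.8, 18.3, 49.8]
tool_rot: [-3.14, 0.007, 0.3]
force: [-11.4, -3.0, 9.7]
width: 48.3
gripper_force: 64.5
```

```bash
python3 insitu.py -99,0,0
```

```text
13.1 [541.81929384  18.25609443  49.83391425] [-3.13971448  0.00705939  0.30015826] [-0.39  0.81  0.48  1.96 -0.7   0.55 -0.69] [-11.3588284   -2.9853839    9.74296806] 48.28150752717412
G in holder -98.3 0.1 0.0 tilt 0.40447302607916463 yaw err -0.10552414228032421
[-99.0, 0.0, 0.0] (array([-0.0026,  0.0003,  0.0001, -0.0012,  0.0045, -0.0012]), 'rows>=0.1')
```

The pin is home: at 11 N it no longer moves. I'll relax, release and retreat upwards.

Call:
{"api": "jog_arm", "payload": {"plan": [{"tx": -0.014, "ty": 0, "tz": -0.003, "wx": 0, "wy": 0, "wz": 0, "claw": 1}, {"tx": -0.014, "ty": 0, "tz": -0.003, "wx": 0, "wy": 0, "wz": 0, "claw": 0}, {"tx": -0.014, "ty": 0, "tz": -0.003, "wx": 0, "wy": 0, "wz": 0, "claw": 0}, {"tx": -0.014, "ty": 0, "tz": -0.003, "wx": 0, "wy": 0, "wz": 0, "claw": 0}, {"tx": -0.014, "ty": 0, "tz": -0.003, "wx": 0, "wy": 0, "wz": 0, "claw": 0}, {"tx": -0.014, "ty": 0, "tz": -0.003, "wx": 0, "wy": 0, "wz": 0, "claw": 0}, {"tx": -0.014, "ty": 0, "tz": -0.15, "wx": 0, "wy": 0, "wz": 0, "claw": 0}, {"tx": -0.014, "ty": 0, "tz": -0.3, "wx": 0, "wy": 0, "wz": 0, "claw": 0}, {"tx": -0.014, "ty": 0, "tz": -0.45, "wx": 0, "wy": 0, "wz": 0, "claw": 0}, {"tx": -0.014, "ty": 0, "tz": -0.5, "wx": 0, "wy": 0, "wz": 0, "claw": 0}, {"tx": -0.014, "ty": 0, "tz": -0.5, "wx": 0, "wy": 0, "wz": 0, "claw": 0}, {"tx": -0.014, "ty": 0, "tz": -0.5, "wx": 0, "wy": 0, "wz": 0, "claw": 1}]}}

```text
clock: 14.3
eef_pos: [542.2, 19.1, 199.3]
tool_rot: [3.142, -0.001, 0.302]
force: [-0.1, -1.0, -0.3]
width: 73.1
gripper_force: 0.0
```

```bash
cat > look.py <<'E'
import sys
from h import *
st=ctrl.read_state();p=ctrl.get_image('wrist');T=campose(p,st);print(st['clock'],st['eef_pos'],st['width'])
x=np.array([np.cos(YAW),np.sin(YAW),0]);y=np.array([-x[1],x[0],0]);B=np.array([x,y,[0,0,1.]])
v,u=np.mgrid[0:400,0:640];H=((cloud(p,T,np.c_[u.ravel(),v.ravel()])-S)@B.T).reshape(400,640,3);ok=p['depth']>0
near=ok&(H[...,0]>-90)&(H[...,0]<50)&(H[...,1]>0)&(H[...,1]<90)
k=near&(H[...,2]>25)&(H[...,2]<48);print('knob pts',k.sum(),H[k].mean(0).round(1) if k.any() else'',H[k][:,2].max() if k.any() else'')
kt=near&(H[...,2]>37)&(H[...,2]<44)
if kt.any():print('knob top',kt.sum(),H[kt].mean(0).round(1))
im=p['img']
pl=ok&(abs(H[...,2]-5)<2.5)&(H[...,0]>-80)&(H[...,0]<60)&(abs(H[...,1])<40)&(im.min(2)>150)
for lo,hi in((-60,-25),(-5,30)):
    q=H[pl&(H[...,0]>lo)&(H[...,0]<hi)];print('plate',lo,len(q),np.percentile(q[:,1],[1,99]).round(1),np.median(q[:,2]).round(1))
q=H[pl&(abs(H[...,1])>21)&(abs(H[...,1])<30)];print('wide part x (want -11..33)',np.percentile(q[:,0],[1,99]).round(1))
cs=proj(p,T,(np.array([[-20,20,10.]])@B)+S)[0].astype(int);c0=max(0,min(640-280,cs[0]-140));r0=max(0,min(400-230,cs[1]-115))
cv2.imwrite(sys.argv[1],cv2.resize(im[r0:r0+230,c0:c0+280,::-1],None,fx=2.4,fy=2.4))
E
python3 look.py pics/l1.png
```

```text
14.3 [542.2439596   19.07346124 199.26194143] 73.05232917026457
knob pts 261 [-38.2  49.4  39. ] 41.8822464987247
knob top 227 [-38.4  50.   40. ]
plate -60 795 [-16.8  23.1] 5.6
plate -5 2521 [-31.4  31.4] 5.7
wide part x (want -11..33) [-50.8  31.1]
```

```bash
cat > kn.py <<'E'
import sys
from h import *
x=np.array([np.cos(YAW),np.sin(YAW),0]);y=np.array([-x[1],x[0],0])
st=ctrl.read_state();d=np.array(st['eef_pos'])-S;print('TCP in holder',round(d@x,1),round(d@y,1),round(d[2],1),st['width'],st['force'])
for a in sys.argv[1:]:
    q=[float(v) for v in a.split(',')];print(q,tool(S+q[0]*x+q[1]*y+[0,0,q[2]],RR(YAW)))
E
python3 kn.py -34,88,60 -34,88,25 -34,72,25
```

```text
TCP in holder -99.3 0.3 153.6 66.20846619216267 [-0.52890505  0.50078888 -1.18937727]
[-34.0, 88.0, 60.0] (array([ 2.180e-01, -2.923e-01,  3.119e-01, -1.000e-04,  5.000e-04,
        1.000e-04]), 'rows>=2.9')
[-34.0, 88.0, 25.0] (array([ 2.181e-01, -2.923e-01,  4.285e-01, -1.000e-04,  5.000e-04,
        1.000e-04]), 'rows>=3.4')
[-34.0, 72.0, 25.0] (array([ 2.181e-01, -2.390e-01,  4.285e-01, -1.000e-04,  5.000e-04,
        1.000e-04]), 'rows>=3.2')
```

View pics/l1.png

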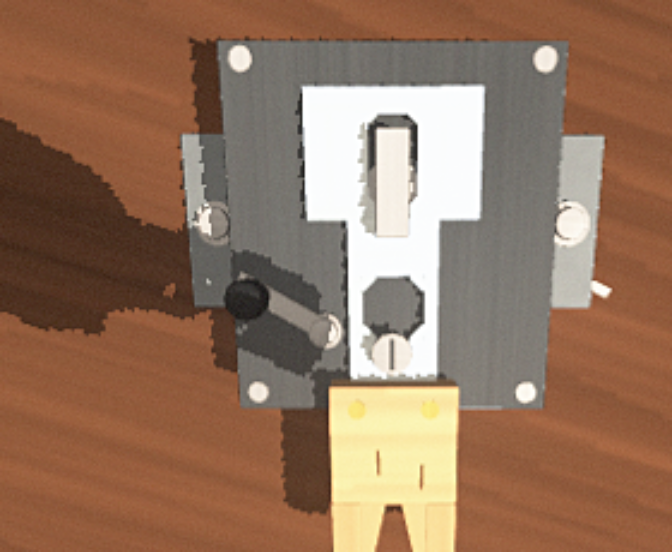

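The pin is flat with the screw in the slot (392,352), so it is home, and the knob is at (246,300). Next, bring the closed fingers outside the knob.

Call:
{"api": "jog_arm", "payload": {"plan": [{"tx": 0.1, "ty": -0.29, "tz": 0.1, "wx": 0, "wy": 0, "wz": 0, "claw": 1}, {"tx": 0.1, "ty": -0.29, "tz": 0.1, "wx": 0, "wy": 0, "wz": 0, "claw": 1}, {"tx": 0.218, "ty": -0.293, "tz": 0.2, "wx": 0, "wy": 0, "wz": 0, "claw": 1}, {"tx": 0.218, "ty": -0.293, "tz": 0.3, "wx": 0, "wy": 0, "wz": 0, "claw": 1}, {"tx": 0.218, "ty": -0.293, "tz": 0.4, "wx": 0, "wy": 0, "wz": 0, "claw": 1}, {"tx": 0.218, "ty": -0.293, "tz": 0.428, "wx": 0, "wy": 0, "wz": 0, "claw": 1}, {"tx": 0.218, "ty": -0.293, "tz": 0.428, "wx": 0, "wy": 0, "wz": 0, "claw": 1}, {"tx": 0.218, "ty": -0.293, "tz": 0.428, "wx": 0, "wy": 0, "wz": 0, "claw": 1}]}}

```text
clock: 15.15
eef_pos: [579.5, 121.5, 71.8]
tool_rot: [3.141, -0.002, 0.301]
force: [-0.3, 0.0, 0.1]
width: -0.4
gripper_force: 0.0
```

```bash
python3 kn.py -34,72,25 -31,60,25 -25,52,25 -24,46,25
```

```text
TCP in holder -32.8 86.9 26.8 -0.4159505593904633 [-0.2988716   0.04862249  0.09455827]
[-34.0, 72.0, 25.0] (array([-0.0038,  0.0495,  0.0061,  0.0007, -0.001 , -0.0006]), 'rows>=0.3')
[-31.0, 60.0, 25.0] (array([ 0.0062,  0.0895,  0.0062,  0.0007, -0.001 , -0.0006]), 'rows>=0.5')
[-25.0, 52.0, 25.0] (array([ 0.0262,  0.1161,  0.0063,  0.0007, -0.001 , -0.0006]), 'rows>=0.7')
[-24.0, 46.0, 25.0] (array([ 0.0296,  0.1361,  0.0063,  0.0007, -0.001 , -0.0006]), 'rows>=0.8')
```

Call:
{"api": "jog_arm", "payload": {"plan": [{"tx": -0.003, "ty": 0.025, "tz": 0.005, "wx": 0, "wy": 0, "wz": 0, "claw": 1}, {"tx": -0.003, "ty": 0.05, "tz": 0.005, "wx": 0, "wy": 0, "wz": 0, "claw": 1}, {"tx": 0, "ty": 0.07, "tz": 0.005, "wx": 0, "wy": 0, "wz": 0, "claw": 1}, {"tx": 0.006, "ty": 0.09, "tz": 0.005, "wx": 0, "wy": 0, "wz": 0, "claw": 1}, {"tx": 0.016, "ty": 0.103, "tz": 0.005, "wx": 0, "wy": 0, "wz": 0, "claw": 1}, {"tx": 0.026, "ty": 0.116, "tz": 0.005, "wx": 0, "wy": 0, "wz": 0, "claw": 1}, {"tx": 0.029, "ty": 0.124, "tz": 0.005, "wx": 0, "wy": 0, "wz": 0, "claw": 1}, {"tx": 0.029, "ty": 0.124, "tz": 0.005, "wx": 0, "wy": 0, "wz": 0, "claw": 1}]}}

```text
clock: 15.95
eef_pos: [601.4, 90.7, 71.3]
tool_rot: [-3.141, -0.007, 0.303]
force: [0.4, 1.9, 0.4]
width: -0.3
gripper_force: 0.5
```

```bash
python3 kn.py -24,46,25; python3 look.py pics/l2.png
```

```text
TCP in holder -21.1 51.0 26.3 -0.2974135400511379 [0.43848576 1.89113468 0.43492057]
[-24.0, 46.0, 25.0] (array([-0.0098,  0.0166,  0.0043, -0.0001, -0.0044,  0.0009]), 'rows>=0.1')
15.95 [601.42494488  90.71586176  71.31776096] -0.2974135400511379
knob pts 1641 [-16.3  42.1  39.5] 47.95670974247216
knob top 941 [-18.1  39.8  40.4]
plate -60 1520 [-17.5  16.7] 5.8
plate -5 5564 [-31.9  31.5] 5.7
wide part x (want -11..33) [-17.9  31.9]
```

View pics/l2.png

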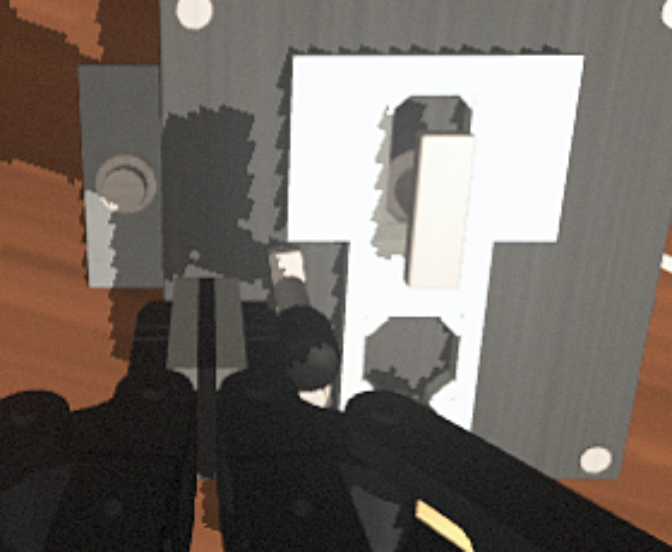

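The pawl is nearly in: the knob is at (312,350) and the tip, at (287,262), still leans slightly out. I'll keep pushing gently.

Call:
{"api": "jog_arm", "payload": {"plan": [{"tx": -0.004, "ty": 0.007, "tz": 0, "wx": 0, "wy": 0, "wz": 0, "claw": 1}, {"tx": -0.006, "ty": 0.014, "tz": 0, "wx": 0, "wy": 0, "wz": 0, "claw": 1}, {"tx": -0.006, "ty": 0.02, "tz": 0, "wx": 0, "wy": 0, "wz": 0, "claw": 1}, {"tx": -0.006, "ty": 0.02, "tz": 0, "wx": 0, "wy": 0, "wz": 0, "claw": 1}]}}

```text
clock: 16.4
eef_pos: [597.8, 84.3, 70.0]
tool_rot: [-3.139, -0.0, 0.302]
force: [-1.1, 5.9, 2.6]
width: -0.3
gripper_force: 2.6
```

```bash
python3 kn.py -24,44,25
```

```text
TCP in holder -26.4 45.9 25.0 -0.2755959681534066 [-1.12621065  5.88344013  2.606253  ]
[-24.0, 44.0, 25.0] (array([ 0.008 ,  0.0065, -0.    , -0.0016, -0.0003,  0.0001]), 'rows>=0.1')
```

Call:
{"api": "jog_arm", "payload": {"plan": [{"tx": 0.004, "ty": 0.006, "tz": 0, "wx": 0, "wy": 0, "wz": 0, "claw": 1}, {"tx": 0.004, "ty": 0.012, "tz": 0, "wx": 0, "wy": 0, "wz": 0, "claw": 1}, {"tx": 0.004, "ty": 0.012, "tz": 0, "wx": 0, "wy": 0, "wz": 0, "claw": 1}]}}

```text
clock: 16.7
eef_pos: [598.1, 84.0, 69.8]
tool_rot: [-3.134, 0.002, 0.304]
force: [-4.6, 10.0, 5.8]
width: -0.2
gripper_force: 5.3
```

```bash
python3 kn.py -24,95,26 -24,95,120 -60,95,190 -60,10,190
```

```text
TCP in holder -26.2 45.6 24.8 -0.18967228288963156 [-4.64762536 10.04846761  5.84629458]
[-24.0, 95.0, 26.0] (array([ 0.0077, -0.1647, -0.0027, -0.0048,  0.0015,  0.0012]), 'rows>=1.0')
[-24.0, 95.0, 120.0] (array([ 0.0069, -0.1671, -0.316 , -0.0048,  0.0015,  0.0012]), 'rows>=2.1')
[-60.0, 95.0, 190.0] (array([-0.1136, -0.1691, -0.5491, -0.0048,  0.0015,  0.0012]), 'rows>=3.5')
[-60.0, 10.0, 190.0] (array([-0.1142,  0.1142, -0.5512, -0.0048,  0.0015,  0.0012]), 'rows>=3.4')
```

It no longer moves at 10 N, so it's at the stop. I'll back off and look from above.

Call:
{"api": "jog_arm", "payload": {"plan": [{"tx": 0, "ty": -0.08, "tz": 0, "wx": 0, "wy": 0, "wz": 0, "claw": 1}, {"tx": 0, "ty": -0.165, "tz": 0, "wx": 0, "wy": 0, "wz": 0, "claw": 1}, {"tx": 0, "ty": -0.165, "tz": -0.15, "wx": 0, "wy": 0, "wz": 0, "claw": 1}, {"tx": 0, "ty": -0.165, "tz": -0.3, "wx": 0, "wy": 0, "wz": 0, "claw": 1}, {"tx": -0.114, "ty": -0.165, "tz": -0.45, "wx": 0, "wy": 0, "wz": 0, "claw": 1}, {"tx": -0.114, "ty": -0.05, "tz": -0.55, "wx": 0, "wy": 0, "wz": 0, "claw": 1}, {"tx": -0.114, "ty": 0.05, "tz": -0.55, "wx": 0, "wy": 0, "wz": 0, "claw": 1}, {"tx": -0.114, "ty": 0.05, "tz": -0.55, "wx": 0, "wy": 0, "wz": 0, "claw": 1}, {"tx": -0.114, "ty": 0.05, "tz": -0.55, "wx": 0, "wy": 0, "wz": 0, "claw": 1}]}}

```text
clock: 17.6
eef_pos: [571.8, 53.8, 234.8]
tool_rot: [3.141, -0.0, 0.299]
force: [0.2, 0.7, -0.4]
width: -0.4
gripper_force: 0.0
```

```bash
python3 look.py pics/l3.png
```

```text
17.6 [571.82466926  53.78368567 234.76375551] -0.40243316528244294
knob pts 177 [-23.3  26.   39.4] 42.182439391775404
knob top 163 [-23.8  26.   40. ]
plate -60 667 [-17.   29.4] 5.7
plate -5 1751 [-31.4  31.1] 5.6
wide part x (want -11..33) [-48.2  31.9]
```

View pics/l3.png

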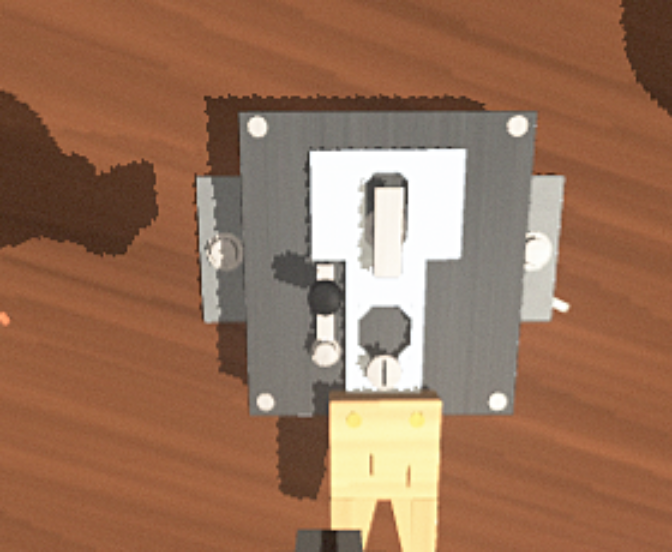

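The knob is at (-23.8, 26.0), which is exactly angle 0. The pawl lies in line with the pin, its tip just in front of the shoulder at (325,262), and the pin is flat and home. I'll hand it in.

```bash
python3 -c "
from cell import ctrl
print(ctrl.finish_job())"
```

```text
the job is handed in; nothing more can be done
None
```

The aluminium-plate bench pin is fitted flat and fully home in the grey holder, the pawl is swung all the way in against its shoulder, and the gripper has let go; I handed the job in at about 17.7 s and got no verdict back.

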